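# Swing the chopping board home under the spice rack

### The arm

A 6-joint arm with a two-finger parallel gripper is mounted at the origin on the work surface. World frame = base frame: x ahead of the robot, y to its left, z up, the work surface at z = 0. Lengths are in m, angles in rad, forces in N, time in s.
With the tool pointing down it reaches from about 0.35 to 0.85 m from the base axis. Payload 8.1 kg.
Tool frame: the origin (TCP) lies on the centre line of the jaws, within the pads' length; the fingertips stand 14 mm ahead of it and the grasp point (between the pads) lies 5 mm behind it; z points along the fingers, y is the direction in which the jaws open and shut (so a half turn about z gives the same grasp; the last joint's range is limited). The gripper opens to 93 mm and grips with 3 to 60 N. Pads are 15 mm wide; open, the fingers measure 128 mm over their backs; the gripper's body (75 mm by 188 mm) begins 65 mm behind the grasp point.
Start: joints at [1.076, 0.13, 1.488, -0, 1.523, -0.085], TCP at [0.239, 0.55, 0.233] pointing down, gripper open.
Joint ranges: [-2.96, 2.96], [-0.89, 2.26], [0.02, 2.5], [-1.34, 4.48], [0, 2.73], [-2.66, 2.66]. Speed limits (rad/s): [2.39, 2.39, 2.79, 3.14, 3.14, 3.14].

### API

Orientations are given as a 3x3 rotation matrix whose columns are the frame's x, y, z axes.
In Python, from bench import manip gives the robot as it stands.
- The arm moves only by the tool step_arm, never from a script. Its argument "steps" is a list of rows, each a list of 5 numbers: the gripper command: -1 is shut, 1 is fully open, values between are in proportion, then the shift along the world's x, y, z as a fraction of full scale, then the turn about the world's z as a fraction of full scale. In form: [[claw, tx, ty, tz, yaw], ...]. A call has 1 to 8 rows; each row shifts and turns the pose as measured when the row begins; what a row does not reach is not made up. Full scale, the value 1, is 250 mm for a shift and 90 degrees for a turn. A row lasts 1/12 s, in which the tool goes at most 41.7 mm and 7.16 degrees, less where a joint would pass 70% of its speed; a pose out of reach is approached as far as the arm can. A call with a number of a shift or a turn outside -1 to 1 is refused whole. A call with a gripper value outside its range is refused whole. The fingers move at their own pace and stop on an object; "squeeze" is the grip in N (left out, the last holds). Time passes only in rows, so rows that do not move let the fingers close. It gives the time, the measured TCP pose, the force and the opening at its end, in the units of the state.
- manip.get_state(): the state, without advancing time (a new reading comes with each control period).
- manip.capture(name): name is "scene" or "top" or "wrist"; returns a dict with "pixels" (400x640x3 uint8, red, green, blue), "z_map" (400x640 float32, m along the optical axis (not along the pixel's ray), 0 where there is no reading), "intrinsics" (3x3 intrinsics, pixels), "R" (3x3) and "t" (3): a world point X has camera coordinates R X + t. Camera axes: x right, y down, z forward; pixel columns grow to the right and rows downward; lengths in m; the calibration is good to about 2 mm. A picture is of the moment at which its call begins.
- manip.sign_off(): hands the job in, once; it reports no verdict.
Trained networks look in the newest picture that a camera, given by its name, has taken for a name from the list of things; names that differ only in an ending like _2 or _b are one class to them, and where a whole thing is asked for, a point or a joint stands for the part that bears it (a point fixed in the world has none). Each returns a list of dicts, best first, with "conf" (0 to 1); they miss things now and then, are a little off and sometimes report something else, mostly with a low value. They report only what shows in the picture. A call takes as long as a camera call.
- manip.search_frame(camera, name): "point" ([x, y, z] in m, in world coordinates, good to about 4 mm: the middle of the surface that is visible of it).
The state is a dict: "time_s": time; "joint_pos": joint angles; "qd": joint speeds; "tau": joint torques, N m; "eef_pos": TCP position; "tcp_rot": TCP orientation; "force": force on the tool from outside, world axes, zero at the start; "torque": the same for the moment, N m; "opening": finger opening in m.
Only numpy, scipy, OpenCV 4.12 (cv2) and the standard library are available. Lean on these libraries where they do the work, as an engineer would, in place of code of your own. Each camera call takes 0.05 s, during which the arm holds its last target.

### The job

Put the long chopping board away: push near its free end so that it swings round its heel, which stays in the steel bracket, in under the spice rack, past the sprung ball, and press it firmly but gently home against the hidden rubber stop for a moment. Then let go and leave it there, with everything else on the counter undisturbed.

Things in the scene. Friction and masses are not known exactly. Their poses are not given: they have to be found in the camera images.
- rack: Fixed low wooden rack, six steel jars, sliding glass panel. Origin: on the counter where the board's heel pivots; x points in under the rack, away from the robot, y along it to the left. Its shelf spans x 75 to 225 mm, y -360 to +50 mm, over a slot 22 mm high, open toward the robot. Glass at x = 130 mm and jars behind it reach 102 mm up.
- rack_ball (a point): Point in the slot under a sprung ball (below the shelf), at x = 100, y = -255 mm of the rack, 15 mm up. The board's rear edge meets the ball about 28 mm before the stop's mid-range: a first push of 7 to 13 N over some 8 mm, which is not yet home; after it the ball only drags on the board's top a little. Sliding board and ball together takes a push of 3 to 7 N; before the ball 1 to 2 N.
- rack_stop (a point): Middle of the hidden stop's range: x = 120, y = -255 mm of the rack, 10 mm up: the rear edge with the board parallel. The true stop, hard rubber (12 N per mm), is not measured; it touches the board anywhere within 9 mm before or beyond this point. Home: pressed on it with over 8 N for a third of a second, i.e. a push 9 to 13 N above what sliding takes; never push the board with over 25 N.
- board: Loose wooden chopping board flat on the counter, 330 x 120 x 18 mm, 0.25 to 0.46 kg. Origin: underside, on the long edge nearer the robot, 25 mm from the heel end; it swings about this point. It spans x 0 to 120, y -305 to +25 mm of its frame. Home: axes parallel to the rack's within about 0.05 rad, origins together. Start: yaw 0.35 to 0.55 rad below that, free end toward the robot.
- board_push (a point): Point on the board's near long edge (the face to push), half-way up it (9 mm above the counter), 265 mm from the board's origin, so 40 mm from the free end. Axes as the board's.
- bracket: Fixed steel bracket round the board's heel: a round post, 16 mm across and 30 mm high, in front of the near edge (centre 12.5 mm nearer the robot than the origin), a low end plate beyond the heel end and a block behind the far edge; the board has 2 to 5 mm of play in it. Origin and axes are those of the rack.
- dabba: Bystander, not to be moved: closed round steel masala dabba (spice box), 166 mm across, 85 mm high; origin under its centre.
- spoon: Bystander, not to be moved: white ceramic spoon, 150 mm long; origin under its middle.
- strainer: Bystander, not to be moved: red plastic tea strainer, bowl 72 mm across, 34 mm high, thin 95 mm handle; origin under the bowl's centre.
- ladle: Bystander, not to be moved: steel ladle, bowl 80 mm across, 30 mm high, 230 mm handle; origin under the bowl's centre.
- katori: Bystander, not to be moved: small steel bowl, 84 mm across, 35 mm high; origin under its centre.
- glass_cup: Bystander, not to be moved: steel tumbler, 68 mm across, 85 mm high; origin under its centre.

How it is judged:
On the way, in this order (a step that is already met when the one before it is completed fails the run):
1. the board is swung in under the rack, nearly parallel to it, with its heel still in the bracket (angle between the y axis of board and the y axis of rack, either way round below 0.12 rad and horizontal distance between board and rack below 0.015 m).
2. the board is pressed home against the stop with more than 8 N (contact force between board and rack above 8 N and angle between the y axis of board and the y axis of rack, either way round below 0.06 rad and horizontal distance between board and rack below 0.015 m), for 0.3 s.
At the end, for the whole second after the job is handed in: The board lies flat and still in the rack's slot, within 0.06 rad of parallel to the rack, its push point no more than 13 mm short of the line of the bracket, its heel within 15 mm of the rack's origin, and it has been pressed against the stop with more than 8 N for 0.3 s (angle between the y axis of board and the y axis of rack, either way round below 0.06 rad and horizontal distance between board and rack below 0.015 m and x of board_push in the frame of rack above -0.013 m and linear speed of board below 0.01 m/s and height (world z) of board_push below 0.013 m); the robot touches nothing.
It fails at once if the board is pushed with more than 25 N (contact force between any of the fingers, the arm and board above 25 N).
It fails at once if a bystander is moved by more than 15 mm (distance of any of dabba, spoon, strainer, ladle, katori, glass_cup from where it was at the start of the episode above 0.015 m).
It also fails if it takes over 51 s, if anything falls off the work surface, if the arm or the gripper's body presses on something with over 40 N, if the wrist force passes 120 N, or if a joint passes its speed limit or range.

## Working session

There is one attempt and no reset: what is moved stays moved. The work goes in short steps, Python scripts to look and compute and a tool call to move; the robot and the scene stay as the last step left them, time stands still between calls to the robot, and variables do not carry over. Pictures are saved under pics/ and viewed, and the job is handed in when it is done.

Besides the shell and the picture viewer there is one more tool, called after "Call:" in YAML: its name, and indented under it one key for each argument. step_arm: Moves the arm, as the interface text tells. Its arguments: {"type":"object","properties":{"steps":{"type":"array"},"squeeze":{"type":"number"}},"required":["steps"]}

```bash
mkdir -p pics; ls
cat > h.py <<'E'
import numpy as np, cv2
from bench import manip
def cap(n,f):
    c=manip.capture(n); np.savez(f'{f}.npz',**{k:np.array(v) for k,v in c.items()})
    cv2.imwrite(f'pics/{f}.png',c['pixels'][:,:,::-1]); return c
def cloud(c):
    z=c['z_map'];K=np.array(c['intrinsics']);v,u=np.mgrid[:z.shape[0],:z.shape[1]]
    P=np.stack([(u-K[0,2])/K[0,0]*z,(v-K[1,2])/K[1,1]*z,z],-1)
    return (P-np.array(c['t']))@np.array(c['R'])
E
python3 - <<'E'
from h import *
s=manip.get_state()
for k in s: print(k,np.round(s[k],3).tolist())
for n in ['top','scene']:
    cap(n,n+'0')
    for o in ['rack','board','board_push','bracket','dabba','spoon','strainer','ladle','katori','glass_cup']:
        print(n,o,[(np.round(d['point'],3).tolist(),round(d['conf'],2)) for d in manip.search_frame(n,o)[:2]])
E
```

```text
pics
time_s 0.0
joint_pos [1.076, 0.131, 1.489, -0.0, 1.523, -0.085]
qd [-0.001, -0.001, 0.0, -0.001, -0.001, -0.001]
tau [0.001, -55.982, -49.177, 0.077, 0.036, -0.0]
eef_pos [0.239, 0.55, 0.232]
tcp_rot [[-0.917, 0.398, -0.001], [0.398, 0.917, -0.002], [0.0, -0.002, -1.0]]
force [0.143, 1.0, -0.286]
torque [-0.019, -0.039, 0.038]
opening 0.093
top rack [([0.782, -0.052, 0.045], 0.64)]
top board []
top board_push [([0.626, -0.058, 0.018], 0.72)]
top bracket [([0.636, 0.132, 0.015], 0.45)]
top dabba [([0.484, 0.4, 0.068], 0.76)]
top spoon [([0.367, 0.135, 0.015], 0.7)]
top strainer [([0.331, -0.23, 0.018], 0.8)]
top ladle [([0.532, -0.39, 0.01], 0.96), ([0.622, -0.057, 0.019], 0.31)]
top katori [([0.349, 0.231, 0.017], 0.77)]
top glass_cup [([0.788, -0.053, 0.049], 0.7), ([0.54, -0.496, 0.049], 0.69)]
scene rack [([0.809, 0.004, 0.061], 0.84)]
scene board [([0.635, -0.039, 0.023], 0.95)]
scene board_push [([0.641, -0.034, 0.018], 0.81)]
scene bracket [([0.663, 0.137, 0.012], 0.61)]
scene dabba [([0.512, 0.432, 0.067], 0.66), ([0.338, 0.22, 0.018], 0.62)]
scene spoon [([0.372, 0.128, 0.014], 0.65)]
scene strainer [([0.335, -0.239, 0.027], 0.67), ([0.81, 0.009, 0.06], 0.34)]
scene ladle [([0.533, -0.394, 0.019], 0.56)]
scene katori [([0.336, 0.222, 0.017], 0.78), ([0.659, 0.139, 0.012], 0.35)]
scene glass_cup [([0.539, -0.464, 0.061], 0.94)]
```

View pics/top0.png

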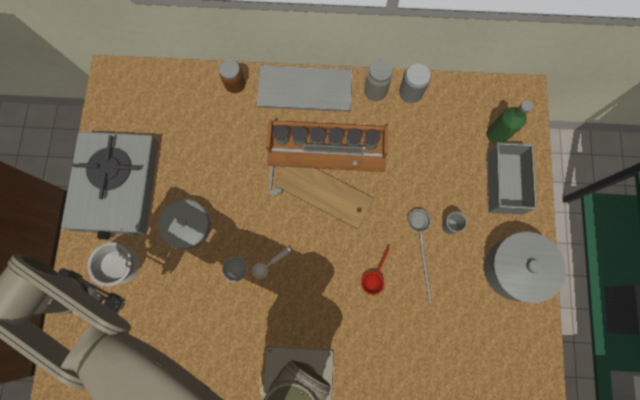

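View pics/scene0.png

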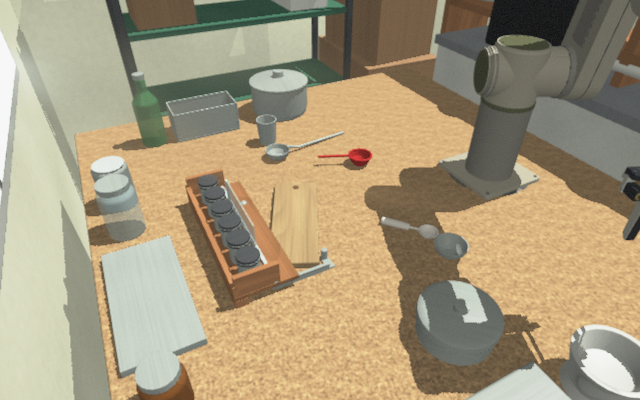

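The top view shows the rack at about (327,147), the board from (280,175) to (370,215), and the bracket post at about (275,191). The ladle (418,220) and strainer (373,283) are well clear of it. Next I'll fit geometry from depth.

Run:
```python
from h import *
class D(dict):pass
for n in ['top0','scene0']:
    c=dict(np.load(n+'.npz')); P=cloud(c); print(n,c['intrinsics'].tolist(),(-c['R'].T@c['t']).round(3))
    x,y,z=P[...,0],P[...,1],P[...,2]
    reg=(x>.5)&(x<.95)&(y>-.35)&(y<.3)&(c['z_map']>0)
    print(np.histogram(z[reg],bins=np.arange(-.01,.12,.005)))
    m=reg&(z>.012)&(z<.0225)&(x<.8)
    m=cv2.morphologyEx(m.astype(np.uint8),cv2.MORPH_OPEN,np.ones((2,2)))
    k,l,st,ce=cv2.connectedComponentsWithStats(m)
    i=1+np.argmax(st[1:,4]); p=P[l==i]; print('board',st[i],'z',np.median(p[:,2]))
    r=cv2.minAreaRect((p[:,:2]*1000).astype(np.float32)); print(r,cv2.boxPoints(r).round(0).tolist())
    for lo,hi in [(.024,.045),(.024,.07),(.024,.11)]:
        m=reg&(z>lo)&(z<hi)&(y<.17)&(x>.6)
        p=P[m]; r=cv2.minAreaRect((p[:,:2]*1000).astype(np.float32)); print('rack',lo,hi,len(p),r,cv2.boxPoints(r).round(0).tolist())
    im=c['pixels'][:,:,::-1]
    if n=='top0': o=im[100:250,240:400]; o=cv2.resize(o,None,fx=5,fy=5,interpolation=cv2.INTER_CUBIC)[:600]
    else: o=im[160:310,170:345]; o=cv2.resize(o,None,fx=4,fy=4,interpolation=cv2.INTER_CUBIC)
    cv2.imwrite(f'pics/{n}z.png',o)
```

```text
top0 [[443.0928780753164, 0.0, 318.5827335678688], [0.0, 443.0928780753164, 206.2445437929798], [0.0, 0.0, 1.0]] [ 0.251 -0.063  1.504]
(array([ 414, 4290, 6919, 1841,  481, 1654, 1307,  357,  983, 1123,  331,
        125,  115,  137,  275,  284,   96,   73,   79,  136,  216,  455,
        656,  136,    5]), array([-0.01 , -0.005,  0.   ,  0.005,  0.01 ,  0.015,  0.02 ,  0.025,
        0.03 ,  0.035,  0.04 ,  0.045,  0.05 ,  0.055,  0.06 ,  0.065,
        0.07 ,  0.075,  0.08 ,  0.085,  0.09 ,  0.095,  0.1  ,  0.105,
        0.11 ,  0.115]))
board [ 276  168   97   62 2142] z 0.01913375265372911
((500.5705261230469, 4.4448699951171875), (328.980712890625, 400.0201416015625), 65.62937927246094) [[251.0, -63.0], [615.0, -228.0], [751.0, 72.0], [386.0, 237.0]]
rack 0.024 0.045 2822 ((775.1051635742188, -46.66062927246094), (420.3096923828125, 348.61529541015625), 89.7961654663086) [[600.0, -256.0], [949.0, -257.0], [950.0, 163.0], [602.0, 164.0]]
rack 0.024 0.07 3758 ((775.1051635742188, -46.66062927246094), (420.3096923828125, 348.61529541015625), 89.7961654663086) [[600.0, -256.0], [9
[... 882 characters left out ...]
2.58575439453125), (1051.3203125, 132.022216796875), 68.50936126708984) [[501.0, -182.0], [624.0, -231.0], [1009.0, 748.0], [886.0, 796.0]]
rack 0.024 0.045 2902 ((780.1795654296875, -51.54112243652344), (414.3351135253906, 328.3672790527344), 89.37151336669922) [[614.0, -257.0], [942.0, -260.0], [947.0, 154.0], [618.0, 157.0]]
rack 0.024 0.07 4436 ((780.1825561523438, -51.26826477050781), (414.880859375, 328.3672790527344), 89.37151336669922) [[614.0, -257.0], [942.0, -260.0], [947.0, 154.0], [618.0, 158.0]]
rack 0.024 0.11 7786 ((780.17724609375, -51.75642395019531), (415.883544921875, 328.3672790527344), 89.37151336669922) [[614.0, -258.0], [942.0, -261.0], [947.0, 154.0], [618.0, 158.0]]
```

```bash
python3 -c "
import cv2
print(cv2.imread('pics/top0z.png').shape,cv2.imread('pics/scene0z.png').shape)"
```

```text
(600, 800, 3) (600, 700, 3)
```

View pics/top0z.png

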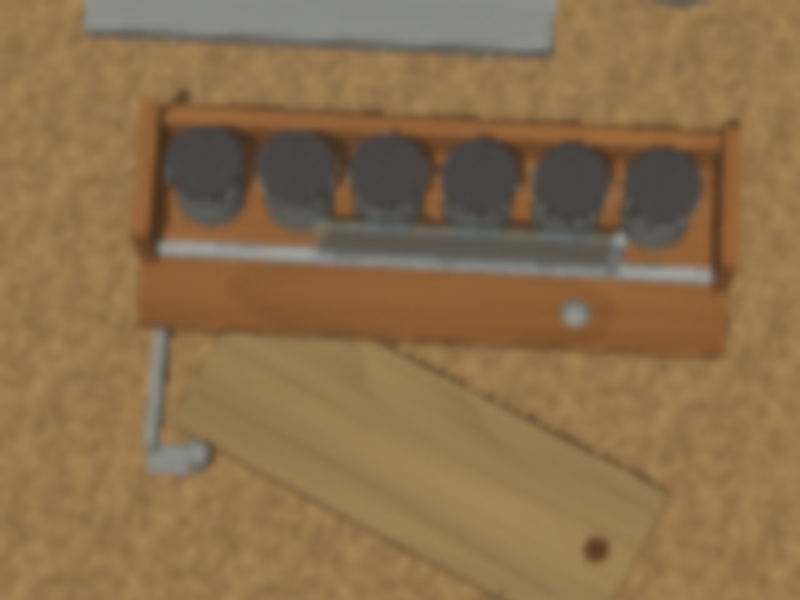

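View pics/scene0z.png

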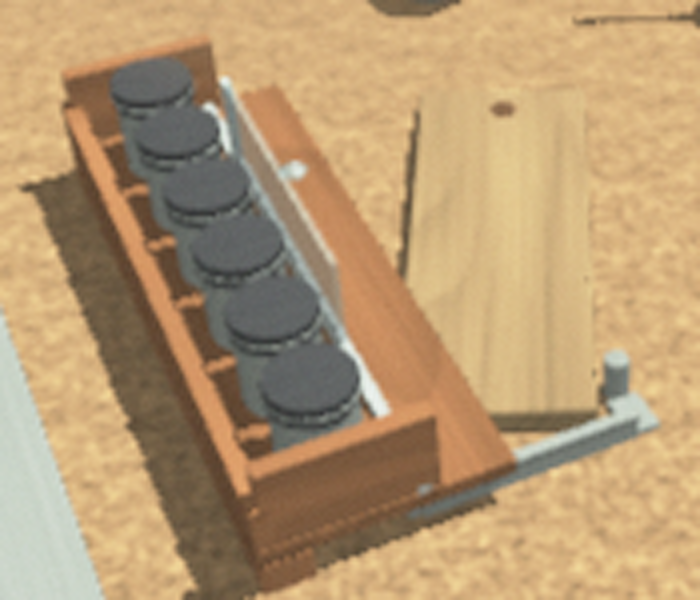

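```bash
python3 - <<'E'
from h import *
def proj(n,zo,s,off,h):
    c=np.load(n+'.npz');K,R,t=c['intrinsics'],c['R'],c['t']
    u=(np.array(zo)+.5)/s-.5+np.array(off)
    d=R.T@np.linalg.inv(K)@np.array([u[0],u[1],1]); C=-R.T@t
    return C+d*(h-C[2])/d[2]
for nm,q,h in [('shelfL',(140,326),.036),('shelfR',(722,356),.036),('ball',(575,313),.040),('post',(199,452),.03),('bHeelNear',(176,430),.018),('bNear2',(500,598),.018),('bFreeFar',(668,490),.018),('bFar2',(385,345),.018),('heelfar?',(208,348),.018)]:
    print('top',nm,proj('top0',q,5,(240,100),h).round(4))
for nm,q,h in [('shelfL',(515,462),.036),('shelfR',(275,88),.036),('ball',(293,168),.040),('post',(616,357),.03),('bHeelNear',(602,410),.018),('bFreeNear',(585,90),.018),('bFreeFar',(420,92),.018)]:
    print('scene',nm,proj('scene0',q,4,(170,160),h).round(4))
for n in ['top0','scene0']:
    c=dict(np.load(n+'.npz')); P=cloud(c)
    # shelf height
    q=P[(abs(P[...,0]-.73)<.012)&(abs(P[...,1]+.05)<.1)]; print(n,'shelf z',np.percentile(q[:,2],[10,50,90]).round(4))
    q=P[(abs(P[...,0]-.6)<.02)&(abs(P[...,1]+.05)<.03)]; print('board z',np.percentile(q[:,2],[10,50,90]).round(4))
    q=P[(abs(P[...,0]-.45)<.02)&(abs(P[...,1]+.05)<.03)]; print('table z',np.percentile(q[:,2],[10,50,90]).round(4))
E
python3 - <<'E'
import cv2
im=cv2.imread('pics/top0.png')[160:240,260:390]
cv2.imwrite('pics/topb.png',cv2.resize(im,None,fx=6,fy=6,interpolation=cv2.INTER_CUBIC))
E
```

```text
top shelfL [0.7109 0.1482 0.036 ]
top shelfR [ 0.7103 -0.255   0.036 ]
top ball [ 0.7347 -0.1523  0.04  ]
top post [0.6246 0.1014 0.03  ]
top bHeelNear [0.6426 0.1198 0.018 ]
top bNear2 [ 0.5359 -0.11    0.018 ]
top bFreeFar [ 0.6177 -0.2223  0.018 ]
top bFar2 [ 0.7116 -0.0217  0.018 ]
top heelfar? [0.703  0.1019 0.018 ]
scene shelfL [0.7152 0.1569 0.036 ]
scene shelfR [ 0.7155 -0.2481  0.036 ]
scene ball [ 0.7367 -0.1475  0.04  ]
scene post [0.6243 0.103  0.03  ]
scene bHeelNear [0.6463 0.1276 0.018 ]
scene bFreeNear [ 0.5083 -0.1681  0.018 ]
scene bFreeFar [ 0.6166 -0.2208  0.018 ]
top0 shelf z [0.0308 0.0354 0.0397]
board z [0.0155 0.0195 0.0238]
table z [-0.0028  0.0013  0.0052]
scene0 shelf z [0.0336 0.0354 0.037 ]
board z [0.0177 0.0194 0.0211]
table z [-0.0003  0.0014  0.0032]
```

View pics/topb.png

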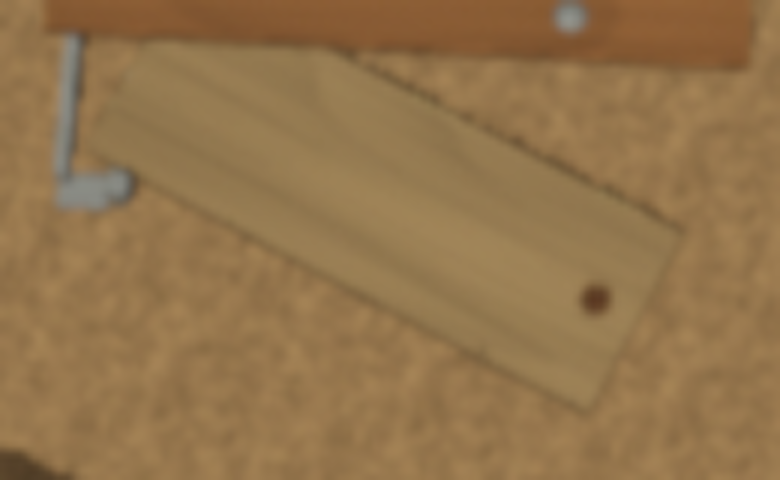

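Both views put the rack at yaw ≈ 0 with its origin near (0.637, 0.103). The board is at about −0.436 rad and its push point is near (0.522, −0.139). I'll travel high with the jaws shut.

Call:
step_arm:
  steps:
    - [-1,0.055,-0.15,0,0]
    - [-1,0.055,-0.15,0,0]
    - [-1,0.055,-0.15,0,0]
    - [-1,0.055,-0.15,0,0]
    - [-1,0.055,-0.15,0,0]
    - [-1,0.055,-0.15,0,0]
    - [-1,0.055,-0.15,0,0]
    - [-1,0.055,-0.15,0,0]
  squeeze: 20

```text
time_s: 1.77
eef_pos: [0.3468, 0.2442, 0.2291]
tcp_rot: [[-0.922, 0.387, -0.002], [0.387, 0.922, -0.001], [0.001, -0.002, -1.0]]
force: [0.7, -0.3, 0.2]
opening: 0.044
```

Call:
step_arm:
  steps:
    - [-1,0.058,-0.15,0,0]
    - [-1,0.058,-0.15,0,0]
    - [-1,0.058,-0.15,0,0]
    - [-1,0.058,-0.15,0,0]
    - [-1,0.058,-0.15,0,0]
    - [-1,0.058,-0.15,0,0]
    - [-1,0.058,-0.15,0,0]
    - [-1,0.058,-0.15,0,0]

```text
time_s: 2.43
eef_pos: [0.4639, -0.0686, 0.2322]
tcp_rot: [[-0.922, 0.386, 0.008], [0.386, 0.922, -0.0], [-0.007, 0.003, -1.0]]
force: [1.3, 1.0, -0.5]
opening: 0.0004
```

Call:
step_arm:
  steps:
    - [-1,0.05,-0.11,-0.1,0]
    - [-1,0.046,-0.106,-0.1,0]
    - [-1,0,0,-0.15,0]
    - [-1,0,0,-0.15,0]
    - [-1,0,0,-0.1,0]
    - [-1,0,0,-0.05,0]
    - [-1,0,0,0,0]

```text
time_s: 3.02
eef_pos: [0.4914, -0.1373, 0.0674]
tcp_rot: [[-0.917, 0.398, 0.019], [0.398, 0.918, -0.006], [-0.02, 0.002, -1.0]]
force: [-0.1, 1.4, -0.4]
opening: 0.0003
```

Run:
```python
from h import *
s=manip.get_state(); print(s['eef_pos'],s['force'])
c=cap('top','top1'); im=c['pixels'][160:240,260:390,::-1]
a=cv2.resize(im,None,fx=6,fy=6,interpolation=cv2.INTER_CUBIC); cv2.imwrite('pics/top1z.png',a)
cap('wrist','wrist1'); c=cap('scene','scene1'); im=c['pixels'][160:310,170:345,::-1]
cv2.imwrite('pics/scene1z.png',cv2.resize(im,None,fx=4,fy=4,interpolation=cv2.INTER_CUBIC))
```

```text
[ 0.49138962 -0.1372512   0.06739826] [-0.06270665  1.41489983 -0.37787132]
```

View pics/scene1z.png

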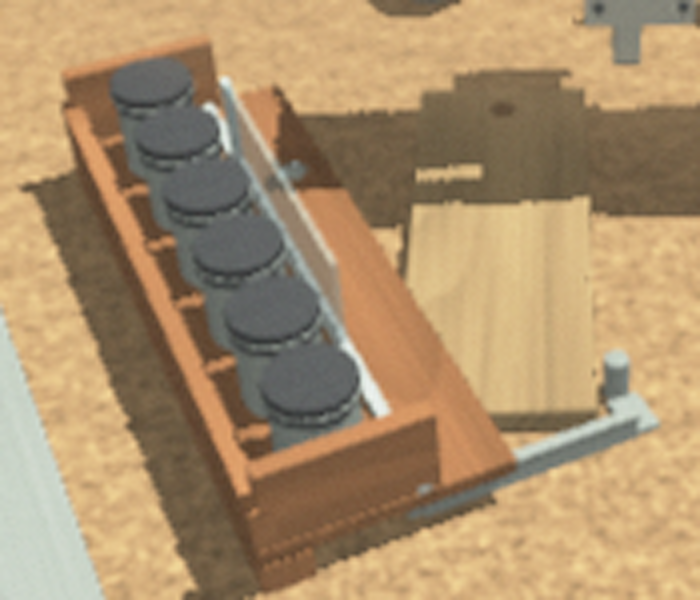

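View pics/wrist1.png

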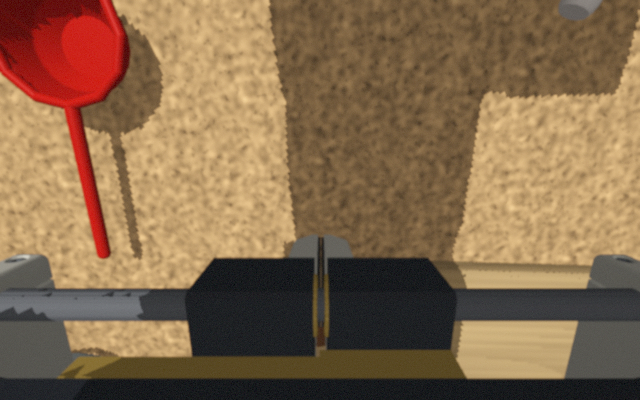

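The board hasn't moved and the closed fingers are about 20 mm short of its near edge. Next I lower the fingers and centre them on the push point.

Call:
step_arm:
  steps:
    - [-1,-0.01,-0.03,-0.08,0]
    - [-1,-0.01,-0.02,-0.06,0]
    - [-1,0,0,-0.03,0]
    - [-1,0,0,-0.01,0]
    - [-1,0,0,0,0]

```text
time_s: 3.58
eef_pos: [0.4978, -0.153, 0.0367]
tcp_rot: [[-0.918, 0.395, 0.042], [0.395, 0.919, -0.015], [-0.045, 0.003, -0.999]]
force: [-0.1, -0.3, 0.0]
opening: 0.0004
```

Call:
step_arm:
  steps:
    - [-1,0,0,0,0]

```text
time_s: 3.67
eef_pos: [0.4987, -0.153, 0.0381]
tcp_rot: [[-0.918, 0.395, 0.044], [0.395, 0.919, -0.016], [-0.047, 0.003, -0.999]]
force: [-0.3, 0.3, -0.6]
opening: 0.0007
```

Call:
step_arm:
  steps:
    - [-1,0,0,0,0]
    - [-1,0,0,0,0]
    - [-1,0,0,0,0]

```text
time_s: 3.92
eef_pos: [0.5009, -0.1531, 0.0412]
tcp_rot: [[-0.918, 0.394, 0.048], [0.394, 0.919, -0.017], [-0.051, 0.003, -0.999]]
force: [0.0, 1.2, 0.3]
opening: 0.0003
```

Small drift per row: about +0.7 mm in x, +1 mm in z and a slight tilt. I'll compensate for it, and shift along y because I had the sign of the along-board offset wrong.

Call:
step_arm:
  steps:
    - [-1,-0.02,0.04,-0.04,0]
    - [-1,-0.02,0.04,-0.04,0]
    - [-1,-0.01,0.02,-0.02,0]

```text
time_s: 4.17
eef_pos: [0.4897, -0.1277, 0.0168]
tcp_rot: [[-0.917, 0.396, 0.053], [0.395, 0.918, -0.019], [-0.056, 0.003, -0.998]]
force: [-0.5, 0.8, 0.1]
opening: 0.0005
```

Call:
step_arm:
  steps:
    - [-1,0.018,-0.008,-0.003,0]
    - [-1,0.018,-0.008,-0.003,0]
    - [-1,0.018,-0.008,-0.003,0]
    - [-1,0.018,-0.008,-0.003,0]

```text
time_s: 4.5
eef_pos: [0.4904, -0.127, 0.0141]
tcp_rot: [[-0.92, 0.391, 0.012], [0.391, 0.921, -0.007], [-0.014, -0.002, -1.0]]
force: [-30.7, 9.7, 42.6]
opening: 0.0003
```

Call:
step_arm:
  steps:
    - [-1,-0.01,0,0.02,0]

```text
time_s: 4.58
eef_pos: [0.4865, -0.1261, 0.0186]
tcp_rot: [[-0.921, 0.39, 0.008], [0.39, 0.921, -0.006], [-0.01, -0.002, -1.0]]
force: [-0.0, -0.1, 0.1]
opening: 0.0006
```

Call:
step_arm:
  steps:
    - [-1,0.016,-0.007,0.002,0]
    - [-1,0.016,-0.007,0,0]

```text
time_s: 4.75
eef_pos: [0.4937, -0.1285, 0.0189]
tcp_rot: [[-0.921, 0.389, 0.007], [0.389, 0.921, -0.005], [-0.008, -0.002, -1.0]]
force: [0.9, 0.2, -0.7]
opening: 0.0002
```

Call:
step_arm:
  steps:
    - [-1,0.016,-0.007,0,0]
    - [-1,0.016,-0.007,0,0]

```text
time_s: 4.92
eef_pos: [0.5024, -0.1319, 0.0179]
tcp_rot: [[-0.921, 0.389, 0.006], [0.389, 0.921, -0.005], [-0.008, -0.002, -1.0]]
force: [0.4, -0.1, 0.5]
opening: 0.0005
```

Call:
step_arm:
  steps:
    - [-1,0.016,-0.006,0.003,0]
    - [-1,0.016,-0.006,0.002,0]
    - [-1,0.016,-0.006,0.002,0]

```text
time_s: 5.17
eef_pos: [0.5154, -0.1368, 0.0182]
tcp_rot: [[-0.921, 0.389, 0.005], [0.389, 0.921, -0.005], [-0.007, -0.002, -1.0]]
force: [-1.6, 0.2, -1.0]
opening: 0.0005
```

Call:
step_arm:
  steps:
    - [-1,0.014,-0.005,0.001,0]
    - [-1,0.014,-0.005,0.001,0]

```text
time_s: 5.33
eef_pos: [0.5225, -0.1396, 0.0182]
tcp_rot: [[-0.921, 0.389, 0.003], [0.389, 0.921, -0.004], [-0.004, -0.003, -1.0]]
force: [-3.1, 0.2, 0.6]
opening: 0.0005
```

Contact is at about x = 0.515 with a force of about 2–3 N. Now I swing the board, turning the tool with it.

Call:
step_arm:
  steps:
    - [-1,0.018,-0.006,0.001,0.014]
    - [-1,0.018,-0.006,0.001,0.014]
    - [-1,0.018,-0.006,0.001,0.014]
    - [-1,0.018,-0.006,0.001,0.014]

```text
time_s: 5.67
eef_pos: [0.5413, -0.1463, 0.0185]
tcp_rot: [[-0.954, 0.299, 0.001], [0.299, 0.954, -0.004], [-0.002, -0.003, -1.0]]
force: [-1.6, -0.4, 0.1]
opening: 0.0003
```

Call:
step_arm:
  steps:
    - [-1,0.018,-0.006,0.001,0.014]
    - [-1,0.018,-0.006,0.001,0.014]
    - [-1,0.018,-0.006,0.001,0.014]
    - [-1,0.018,-0.006,0.001,0.014]

```text
time_s: 6.0
eef_pos: [0.5614, -0.1528, 0.0193]
tcp_rot: [[-0.979, 0.204, 0.002], [0.204, 0.979, -0.003], [-0.002, -0.003, -1.0]]
force: [-1.6, 0.1, -0.6]
opening: 0.0006
```

Call:
step_arm:
  steps:
    - [-1,0.018,-0.004,0,0.006]
    - [-1,0.018,-0.004,0,0.006]
    - [-1,0.016,-0.003,0,0.006]
    - [-1,0.014,-0.002,0,0.006]

```text
time_s: 6.33
eef_pos: [0.5801, -0.1568, 0.0195]
tcp_rot: [[-0.987, 0.162, 0.002], [0.162, 0.987, -0.004], [-0.003, -0.003, -1.0]]
force: [-0.7, -1.5, -0.5]
opening: 0.0004
```

Run:
```python
from h import *
s=manip.get_state(); print(s['eef_pos'],s['force'])
c=cap('scene','scene2'); im=c['pixels'][160:310,170:345,::-1]
cv2.imwrite('pics/scene2z.png',cv2.resize(im,None,fx=4,fy=4,interpolation=cv2.INTER_CUBIC))
```

```text
[ 0.5800592  -0.15682426  0.01947856] [-0.74242228 -1.47825333 -0.47976151]
```

View pics/scene2z.png

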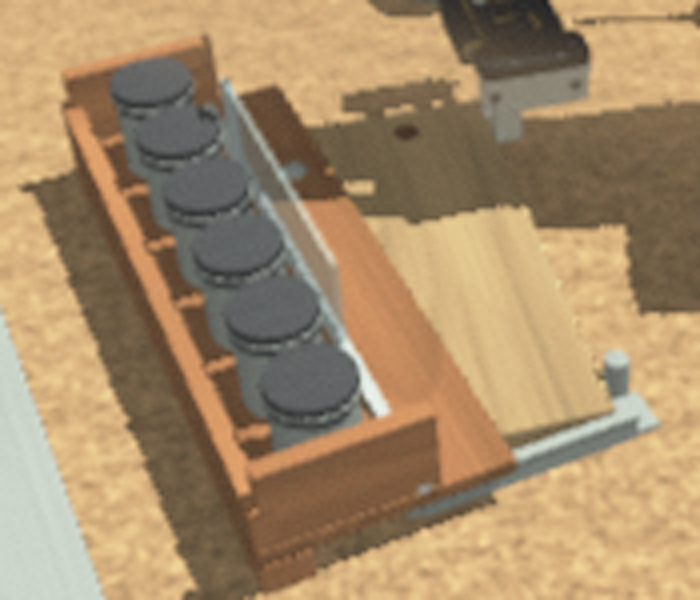

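The heel is still in the bracket (corner at about (610,410), beside the post) and the free end is entering the slot. I go slower from here, toward the ball.

Call:
step_arm:
  steps:
    - [-1,0.014,-0.002,0,0.006]
    - [-1,0.014,-0.002,0,0.006]

```text
time_s: 6.55
eef_pos: [0.5879, -0.1579, 0.0197]
tcp_rot: [[-0.99, 0.141, 0.003], [0.141, 0.99, -0.004], [-0.003, -0.003, -1.0]]
force: [-1.9, -0.0, 2.2]
opening: 0.0005
```

Call:
step_arm:
  steps:
    - [-1,0.01,-0.001,0,0.005]
    - [-1,0.01,-0.001,0,0.005]

```text
time_s: 6.72
eef_pos: [0.5934, -0.1586, 0.0197]
tcp_rot: [[-0.992, 0.124, 0.002], [0.124, 0.992, -0.004], [-0.003, -0.003, -1.0]]
force: [-1.3, -0.3, -0.6]
opening: 0.0001
```

Call:
step_arm:
  steps:
    - [-1,0.008,-0.001,0,0.005]
    - [-1,0.008,-0.001,0,0.005]

```text
time_s: 6.88
eef_pos: [0.5978, -0.1592, 0.0197]
tcp_rot: [[-0.994, 0.107, 0.002], [0.107, 0.994, -0.004], [-0.003, -0.004, -1.0]]
force: [-1.3, -0.2, 0.3]
opening: 0.0003
```

Call:
step_arm:
  steps:
    - [-1,0.007,-0.001,0,0.004]
    - [-1,0.007,-0.001,0,0.004]

```text
time_s: 7.05
eef_pos: [0.6007, -0.1597, 0.0197]
tcp_rot: [[-0.996, 0.092, 0.0], [0.092, 0.996, -0.004], [-0.0, -0.004, -1.0]]
force: [-13.4, -0.4, 9.4]
opening: 0.0006
```

Call:
step_arm:
  steps:
    - [-1,0.006,-0.001,0,0.004]

```text
time_s: 7.13
eef_pos: [0.6007, -0.1598, 0.0197]
tcp_rot: [[-0.996, 0.086, -0.004], [0.086, 0.996, -0.003], [0.003, -0.003, -1.0]]
force: [-14.2, 1.4, 10.9]
opening: 0.0006
```

Call:
step_arm:
  steps:
    - [-1,0.006,-0.001,0,0.004]

```text
time_s: 7.22
eef_pos: [0.6007, -0.1599, 0.0197]
tcp_rot: [[-0.997, 0.079, -0.007], [0.079, 0.997, -0.002], [0.007, -0.003, -1.0]]
force: [-10.6, 0.7, 7.6]
opening: 0.0001
```

The fingers have met the ball at x ≈ 0.601 with about 13 N. There is some downward rub as well, so I lift slightly and push a little harder.

Call:
step_arm:
  steps:
    - [-1,0.007,0,0.003,0.002]

```text
time_s: 7.3
eef_pos: [0.6008, -0.1599, 0.0199]
tcp_rot: [[-0.997, 0.075, -0.011], [0.075, 0.997, -0.002], [0.011, -0.003, -1.0]]
force: [-6.8, -2.6, -1.5]
opening: 0.0003
```

Call:
step_arm:
  steps:
    - [-1,0.008,0,0.002,0.002]

```text
time_s: 7.38
eef_pos: [0.6009, -0.1599, 0.0198]
tcp_rot: [[-0.997, 0.071, -0.015], [0.072, 0.997, -0.001], [0.015, -0.003, -1.0]]
force: [-11.4, -1.5, 6.4]
opening: 0.0001
```

Call:
step_arm:
  steps:
    - [-1,0.01,0,0.003,0]

```text
time_s: 7.47
eef_pos: [0.6011, -0.16, 0.0199]
tcp_rot: [[-0.997, 0.071, -0.021], [0.071, 0.997, -0.001], [0.021, -0.002, -1.0]]
force: [-12.4, -2.4, 5.2]
opening: 0.0005
```

Call:
step_arm:
  steps:
    - [-1,0.012,0,0.003,0]

```text
time_s: 7.55
eef_pos: [0.6014, -0.16, 0.0199]
tcp_rot: [[-0.997, 0.071, -0.027], [0.071, 0.997, -0.0], [0.026, -0.002, -1.0]]
force: [-13.4, -1.5, 7.4]
opening: 0.0006
```

Call:
step_arm:
  steps:
    - [-1,0.014,0,0.006,0]

```text
time_s: 7.63
eef_pos: [0.6025, -0.16, 0.0202]
tcp_rot: [[-0.997, 0.071, -0.032], [0.071, 0.997, 0.0], [0.032, -0.002, -0.999]]
force: [-8.3, -1.8, -2.2]
opening: 0.0004
```

Call:
step_arm:
  steps:
    - [-1,0.016,0,0.005,0]

```text
time_s: 7.72
eef_pos: [0.6044, -0.1601, 0.0203]
tcp_rot: [[-0.997, 0.071, -0.037], [0.071, 0.997, 0.001], [0.037, -0.002, -0.999]]
force: [-7.4, -2.1, -2.1]
opening: 0.0004
```

It is moving over the ball at about 8 N with the vertical rub gone.

Call:
step_arm:
  steps:
    - [-1,0.014,0,0.003,0.003]

```text
time_s: 7.8
eef_pos: [0.6062, -0.1603, 0.0201]
tcp_rot: [[-0.997, 0.066, -0.041], [0.067, 0.998, 0.001], [0.041, -0.002, -0.999]]
force: [-8.1, -1.7, 3.7]
opening: 0.0003
```

Call:
step_arm:
  steps:
    - [-1,0.014,0,0.003,0.003]

```text
time_s: 7.88
eef_pos: [0.6079, -0.1606, 0.0201]
tcp_rot: [[-0.997, 0.062, -0.045], [0.062, 0.998, 0.001], [0.045, -0.002, -0.999]]
force: [-8.7, -3.8, 3.7]
opening: 0.0004
```

Call:
step_arm:
  steps:
    - [-1,0.013,0,0.002,0.003]

```text
time_s: 7.97
eef_pos: [0.6097, -0.1609, 0.0201]
tcp_rot: [[-0.997, 0.057, -0.048], [0.057, 0.998, 0.001], [0.048, -0.002, -0.999]]
force: [-8.9, -1.8, 5.3]
opening: 0.0003
```

Call:
step_arm:
  steps:
    - [-1,0.011,0,0.003,0.003]

```text
time_s: 8.05
eef_pos: [0.6111, -0.1611, 0.0202]
tcp_rot: [[-0.997, 0.052, -0.052], [0.052, 0.999, 0.0], [0.052, -0.002, -0.999]]
force: [-6.0, -2.7, -1.3]
opening: 0.0004
```

Call:
step_arm:
  steps:
    - [-1,0.011,0,0.003,0.003]

```text
time_s: 8.13
eef_pos: [0.6125, -0.1613, 0.0202]
tcp_rot: [[-0.997, 0.047, -0.055], [0.047, 0.999, 0.0], [0.055, -0.002, -0.998]]
force: [-6.3, -1.9, 0.2]
opening: 0.0006
```

Call:
step_arm:
  steps:
    - [-1,0.01,0,0.003,0.003]

```text
time_s: 8.22
eef_pos: [0.6137, -0.1614, 0.0202]
tcp_rot: [[-0.997, 0.042, -0.058], [0.042, 0.999, 0.0], [0.058, -0.002, -0.998]]
force: [-6.4, -1.0, 1.0]
opening: 0.0004
```

Call:
step_arm:
  steps:
    - [-1,0.01,0,0.003,0.003]

```text
time_s: 8.3
eef_pos: [0.6148, -0.1616, 0.0203]
tcp_rot: [[-0.997, 0.036, -0.061], [0.037, 0.999, 0.0], [0.061, -0.002, -0.998]]
force: [-6.7, -1.4, 0.9]
opening: 0.0003
```

Steady sliding takes about 6.4 N, so home should read 16–19 N.

Call:
step_arm:
  steps:
    - [-1,0.01,0,0.003,0.003]

```text
time_s: 8.38
eef_pos: [0.616, -0.1617, 0.0203]
tcp_rot: [[-0.997, 0.031, -0.065], [0.031, 1.0, 0.0], [0.065, -0.002, -0.998]]
force: [-7.5, -1.3, 0.8]
opening: 0.0007
```

Call:
step_arm:
  steps:
    - [-1,0.01,0,0.003,0.003]

```text
time_s: 8.47
eef_pos: [0.6171, -0.1619, 0.0203]
tcp_rot: [[-0.997, 0.026, -0.068], [0.026, 1.0, 0.0], [0.068, -0.002, -0.998]]
force: [-6.8, -2.1, 1.0]
opening: 0.0006
```

Call:
step_arm:
  steps:
    - [-1,0.01,0,0.003,0.003]

```text
time_s: 8.55
eef_pos: [0.6182, -0.162, 0.0204]
tcp_rot: [[-0.997, 0.021, -0.071], [0.021, 1.0, 0.0], [0.071, -0.002, -0.997]]
force: [-6.9, -1.9, 0.6]
opening: 0.0003
```

Call:
step_arm:
  steps:
    - [-1,0.01,0,0.003,0.003]

```text
time_s: 8.63
eef_pos: [0.6194, -0.1622, 0.0204]
tcp_rot: [[-0.997, 0.016, -0.074], [0.016, 1.0, -0.0], [0.074, -0.001, -0.997]]
force: [-5.9, -1.9, 0.3]
opening: 0.0004
```

Call:
step_arm:
  steps:
    - [-1,0.01,0,0.003,0.002]

```text
time_s: 8.72
eef_pos: [0.6205, -0.1623, 0.0205]
tcp_rot: [[-0.997, 0.013, -0.078], [0.013, 1.0, -0.0], [0.078, -0.001, -0.997]]
force: [-6.8, -2.2, 1.4]
opening: 0.0006
```

Call:
step_arm:
  steps:
    - [-1,0.01,0,0.003,0.002]

```text
time_s: 8.8
eef_pos: [0.6217, -0.1625, 0.0205]
tcp_rot: [[-0.997, 0.01, -0.081], [0.01, 1.0, -0.0], [0.081, -0.001, -0.997]]
force: [-6.0, -1.7, 0.9]
opening: 0.0008
```

Call:
step_arm:
  steps:
    - [-1,0.01,0,0.002,0.001]

```text
time_s: 8.88
eef_pos: [0.6228, -0.1626, 0.0204]
tcp_rot: [[-0.996, 0.008, -0.084], [0.008, 1.0, -0.0], [0.084, -0.001, -0.996]]
force: [-8.9, -0.9, 5.5]
opening: 0.0007
```

Call:
step_arm:
  steps:
    - [-1,0.01,0,0.002,0.001]

```text
time_s: 8.97
eef_pos: [0.6239, -0.1628, 0.0205]
tcp_rot: [[-0.996, 0.006, -0.088], [0.006, 1.0, 0.0], [0.088, -0.0, -0.996]]
force: [-7.6, -1.6, 3.5]
opening: 0.001
```

Call:
step_arm:
  steps:
    - [-1,0.01,0,0.002,0.001]

```text
time_s: 9.05
eef_pos: [0.625, -0.1629, 0.0205]
tcp_rot: [[-0.996, 0.004, -0.091], [0.004, 1.0, 0.0], [0.091, -0.0, -0.996]]
force: [-6.9, -1.2, 2.9]
opening: 0.0005
```

Call:
step_arm:
  steps:
    - [-1,0.01,0,0.002,0.001]

```text
time_s: 9.13
eef_pos: [0.6262, -0.163, 0.0206]
tcp_rot: [[-0.996, 0.002, -0.094], [0.002, 1.0, 0.0], [0.094, 0.0, -0.996]]
force: [-7.4, -0.8, 2.2]
opening: 0.0006
```

Call:
step_arm:
  steps:
    - [-1,0.01,0,0.002,0.001]

```text
time_s: 9.22
eef_pos: [0.6273, -0.1631, 0.0206]
tcp_rot: [[-0.995, 0.001, -0.098], [0.001, 1.0, 0.0], [0.098, 0.0, -0.995]]
force: [-7.5, -1.3, 2.2]
opening: 0.0004
```

Call:
step_arm:
  steps:
    - [-1,0.01,0,0.002,0.001]

```text
time_s: 9.3
eef_pos: [0.6284, -0.1633, 0.0206]
tcp_rot: [[-0.995, -0.001, -0.101], [-0.001, 1.0, 0.0], [0.101, 0.001, -0.995]]
force: [-7.8, -0.6, 2.1]
opening: -0.0
```

Call:
step_arm:
  steps:
    - [-1,0.01,0,0.002,0]

```text
time_s: 9.38
eef_pos: [0.6295, -0.1633, 0.0206]
tcp_rot: [[-0.995, -0.001, -0.105], [-0.002, 1.0, 0.001], [0.105, 0.001, -0.995]]
force: [-8.0, -1.1, 1.8]
opening: 0.0002
```

Call:
step_arm:
  steps:
    - [-1,0.01,0,0.002,0]

```text
time_s: 9.47
eef_pos: [0.6306, -0.1634, 0.0206]
tcp_rot: [[-0.994, -0.002, -0.108], [-0.002, 1.0, 0.001], [0.108, 0.001, -0.994]]
force: [-7.5, -0.9, 2.5]
opening: 0.0004
```

Call:
step_arm:
  steps:
    - [-1,0.01,0,0.002,0]

```text
time_s: 9.55
eef_pos: [0.6317, -0.1635, 0.0207]
tcp_rot: [[-0.994, -0.002, -0.112], [-0.002, 1.0, 0.001], [0.112, 0.002, -0.994]]
force: [-8.5, -2.0, 2.8]
opening: 0.0008
```

Call:
step_arm:
  steps:
    - [-1,0.01,0,0.002,0]

```text
time_s: 9.63
eef_pos: [0.632, -0.1636, 0.0206]
tcp_rot: [[-0.993, -0.002, -0.117], [-0.002, 1.0, 0.002], [0.117, 0.002, -0.993]]
force: [-15.6, 0.1, 7.2]
opening: 0.0005
```

Call:
step_arm:
  steps:
    - [-1,0.01,0,0.002,0]

```text
time_s: 9.72
eef_pos: [0.6321, -0.1636, 0.0207]
tcp_rot: [[-0.992, -0.002, -0.123], [-0.002, 1.0, 0.002], [0.123, 0.003, -0.992]]
force: [-13.1, -0.3, 7.5]
opening: 0.0006
```

Call:
step_arm:
  steps:
    - [-1,0.01,0,0.002,0]

```text
time_s: 9.8
eef_pos: [0.6321, -0.1636, 0.0207]
tcp_rot: [[-0.992, -0.002, -0.128], [-0.003, 1.0, 0.003], [0.128, 0.003, -0.992]]
force: [-13.1, -0.6, 7.6]
opening: 0.0007
```

The stop was met at x ≈ 0.632. I raise the push gradually to about 18 N and hold it.

Call:
step_arm:
  steps:
    - [-1,0.013,0,0.004,0]

```text
time_s: 9.88
eef_pos: [0.6323, -0.1636, 0.0209]
tcp_rot: [[-0.991, -0.002, -0.135], [-0.003, 1.0, 0.004], [0.135, 0.004, -0.991]]
force: [-14.5, -2.3, 2.5]
opening: 0.0007
```

Call:
step_arm:
  steps:
    - [-1,0.015,0,0.005,0]

```text
time_s: 9.97
eef_pos: [0.6325, -0.1637, 0.0209]
tcp_rot: [[-0.99, -0.002, -0.144], [-0.003, 1.0, 0.004], [0.143, 0.005, -0.99]]
force: [-15.3, -1.3, 4.3]
opening: 0.0005
```

Call:
step_arm:
  steps:
    - [-1,0.016,0,0.005,0]

```text
time_s: 10.05
eef_pos: [0.6326, -0.1637, 0.021]
tcp_rot: [[-0.988, -0.002, -0.153], [-0.003, 1.0, 0.005], [0.153, 0.006, -0.988]]
force: [-17.4, -0.6, 6.2]
opening: 0.0005
```

Call:
step_arm:
  steps:
    - [-1,0.017,0,0.006,0]

```text
time_s: 10.13
eef_pos: [0.6327, -0.1638, 0.0211]
tcp_rot: [[-0.987, -0.002, -0.162], [-0.003, 1.0, 0.006], [0.162, 0.007, -0.987]]
force: [-16.5, -0.9, 4.5]
opening: 0.0004
```

Call:
step_arm:
  steps:
    - [-1,0.018,0,0.006,0]
    - [-1,0.018,0,0.006,0]

```text
time_s: 10.3
eef_pos: [0.6329, -0.1638, 0.0212]
tcp_rot: [[-0.983, -0.002, -0.183], [-0.004, 1.0, 0.009], [0.183, 0.009, -0.983]]
force: [-18.2, -1.0, 5.9]
opening: 0.0007
```

Call:
step_arm:
  steps:
    - [-1,0.018,0,0.006,0]
    - [-1,0.018,0,0.006,0]

```text
time_s: 10.47
eef_pos: [0.633, -0.1638, 0.0214]
tcp_rot: [[-0.979, -0.001, -0.203], [-0.004, 1.0, 0.011], [0.203, 0.012, -0.979]]
force: [-17.8, -1.0, 4.5]
opening: 0.0003
```

Call:
step_arm:
  steps:
    - [-1,0.019,0,0.006,0]
    - [-1,0.019,0,0.006,0]

```text
time_s: 10.63
eef_pos: [0.6332, -0.1638, 0.0216]
tcp_rot: [[-0.974, -0.001, -0.225], [-0.004, 1.0, 0.014], [0.225, 0.014, -0.974]]
force: [-19.1, -0.7, 5.0]
opening: 0.0006
```

Call:
step_arm:
  steps:
    - [-1,0.019,0,0.006,0]
    - [-1,0.019,0,0.006,0]
    - [-1,0.019,0,0.006,0]

```text
time_s: 10.88
eef_pos: [0.6334, -0.1639, 0.0219]
tcp_rot: [[-0.966, 0.001, -0.258], [-0.004, 1.0, 0.018], [0.258, 0.018, -0.966]]
force: [-18.6, -0.9, 5.3]
opening: 0.0006
```

I held about 18–19 N for roughly 0.6 s, which is 10–11 N above sliding. Now I back off straight, then lift.

Call:
step_arm:
  steps:
    - [-1,-0.01,0,0,0]
    - [-1,-0.03,0,0,0]
    - [-1,-0.06,0,0.01,0]
    - [-1,-0.06,0,0.02,0]

```text
time_s: 11.22
eef_pos: [0.5931, -0.1629, 0.0268]
tcp_rot: [[-0.966, -0.001, -0.26], [-0.006, 1.0, 0.019], [0.26, 0.02, -0.965]]
force: [-0.0, -0.7, -0.8]
opening: 0.0005
```

Call:
step_arm:
  steps:
    - [-1,-0.06,0,0.03,0]
    - [-1,-0.06,0,0.08,0]
    - [-1,-0.02,0,0.12,0]
    - [-1,0,0,0.12,0]
    - [-1,0,0,0.12,0]
    - [-1,0,0,0.1,0]

```text
time_s: 11.72
eef_pos: [0.5508, -0.1597, 0.1669]
tcp_rot: [[-0.964, -0.003, -0.267], [-0.01, 1.0, 0.025], [0.267, 0.027, -0.963]]
force: [0.0, 0.0, 0.6]
opening: 0.0004
```

Run:
```python
from h import *
s=manip.get_state(); print(s['eef_pos'],s['force'])
c=cap('scene','scene3'); im=c['pixels'][160:310,170:345,::-1]
cv2.imwrite('pics/scene3z.png',cv2.resize(im,None,fx=4,fy=4,interpolation=cv2.INTER_CUBIC))
for n in ['scene','top']:
    if n=='top': 
        c=cap('top','top3'); im=c['pixels'][100:250,240:400,::-1]; cv2.imwrite('pics/top3z.png',cv2.resize(im,None,fx=4,fy=4,interpolation=cv2.INTER_CUBIC))
    for o in ['dabba','spoon','strainer','ladle','katori','glass_cup']:
        print(n,o,[(np.round(d['point'],3).tolist(),round(d['conf'],2)) for d in manip.search_frame(n,o)[:2]])
```

```text
[ 0.55084372 -0.15974843  0.16688562] [0.04902503 0.03960901 0.60272074]
scene dabba [([0.507, 0.428, 0.067], 0.84)]
scene spoon [([0.373, 0.129, 0.013], 0.94)]
scene strainer [([0.336, -0.241, 0.034], 0.57)]
scene ladle [([0.536, -0.396, 0.017], 0.75)]
scene katori [([0.337, 0.222, 0.019], 0.71)]
scene glass_cup [([0.536, -0.468, 0.059], 0.82), ([0.674, -0.008, 0.02], 0.39)]
top dabba [([0.484, 0.403, 0.066], 0.94)]
top spoon [([0.367, 0.137, 0.012], 0.89)]
top strainer [([0.337, -0.233, 0.022], 0.81)]
top ladle [([0.531, -0.389, 0.009], 0.87)]
top katori [([0.348, 0.229, 0.019], 0.8), ([0.783, 0.027, 0.048], 0.6)]
top glass_cup [([0.541, -0.494, 0.047], 0.92), ([0.783, 0.028, 0.052], 0.75)]
```

View pics/scene3z.png

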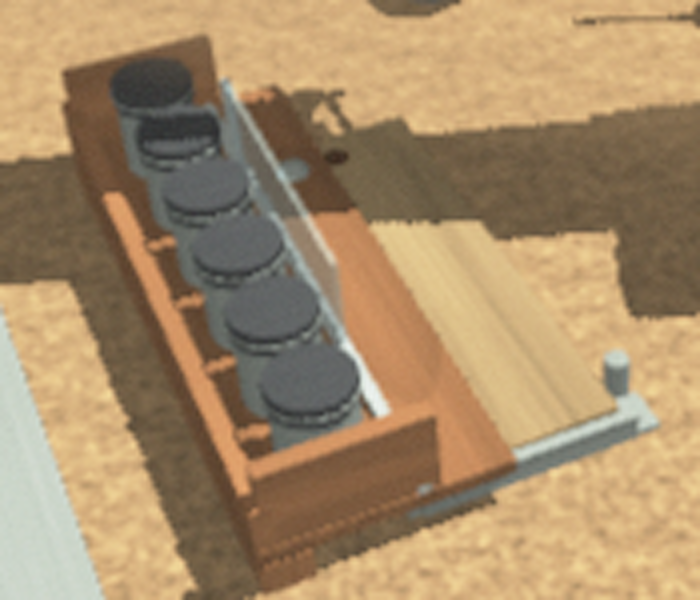

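View pics/top3z.png

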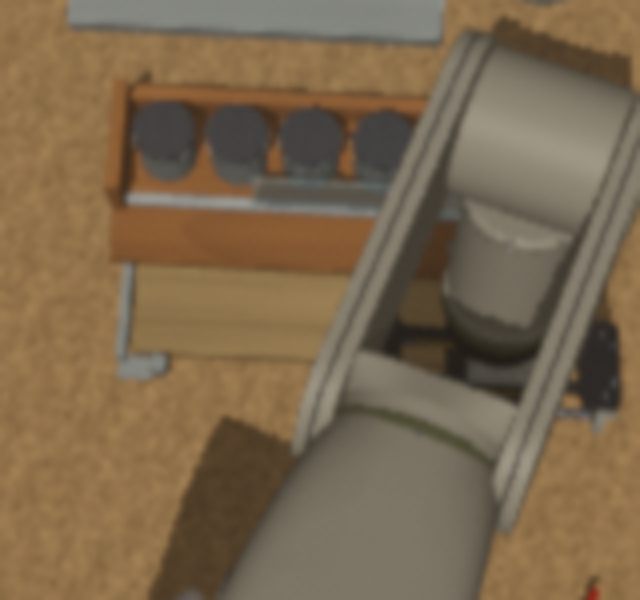

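Run:
```python
from h import *
def proj(n,zo,s,off,h):
    c=np.load(n+'.npz');K,R,t=c['intrinsics'],c['R'],c['t']
    u=(np.array(zo)+.5)/s-.5+np.array(off)
    d=R.T@np.linalg.inv(K)@np.array([u[0],u[1],1]); C=-R.T@t
    return C+d*(h-C[2])/d[2]
a=proj('scene3',(618,410),4,(170,160),.018);b=proj('scene3',(402,120),4,(170,160),.018)
print(a,b,(a-b)[0]/(a-b)[1])
for q in [(131,352),(310,361)]: print(proj('top3',q,4,(240,100),.018))
s=manip.get_state(); print(s['eef_pos'],np.abs(s['qd']).max())
```

```text
[0.63801635 0.13187345 0.018     ] [ 0.641411   -0.19427981  0.018     ] -0.010408145320403975
[0.63485849 0.12768638 0.018     ]
[ 0.63497115 -0.02779569  0.018     ]
[ 0.55020285 -0.15980722  0.16414703] 0.005003183947269013
```

The board is parallel to within about 0.01 rad and its near edge lies on the bracket line. The robot is clear of it.

```bash
python3 -c "
from bench import manip
print(manip.sign_off())"
```

```text
the job is handed in; nothing more can be done
None
```

The chopping board is in under the rack and pressed home, and I've handed the job in; the interface gives no verdict.

- **Swing:** I pushed near the free end with the jaws shut. The board met the ball with the tool at x ≈ 0.601 m and passed it at forces up to about 14 N. After that it slid at 6–8 N.
- **Press home:** The board met the stop with the tool at x ≈ 0.632 m. I held a push of 16.5–19 N for about 0.8 s, roughly 10–11 N above what sliding took, then backed off and lifted clear.
- **Final checks:** The scene camera showed the board about 0.01 rad from parallel, with the heel in the bracket and the near edge on the bracket line within about 4 mm. The top view, partly blocked by the arm, agreed. All six bystanders were within about 6 mm of where they started, which is close to the networks' own error.
- **What went wrong:** Before touching the board, the fingertips briefly pressed on the counter, with the wrist reading about 43 N up and 31 N sideways. I lifted at once. The interface drifts, so the tool had tilted about 0.26 rad by the end of the press; the pushing force read on the tool stayed under 21 N throughout.
- **Not measured:** The stop force was only inferred, as the push minus the sliding drag.

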